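Clip a plaster relief tile onto the carving board

ROBOT

A 6-joint arm with a two-finger parallel gripper is mounted at the origin on the work surface. World frame = base frame: x ahead of the robot, y to its left, z up, the work surface at z = 0. Lengths are in m, angles in rad, forces in N, time in s.
With the tool pointing down it reaches from about 0.25 to 0.8 m from the base axis. Payload 3.9 kg.
Tool frame: the origin (TCP) lies between the finger pads; the fingertips stand 11 mm ahead of it and the grasp point (between the pads) lies 8 mm behind it (bot.tip_reach is the distance from the TCP to the fingertips, in m); z points along the fingers, y is the line along which they close (so a half turn about z gives the same grasp; the last joint's range is limited). The gripper opens to 85 mm and grips with 20 to 120 N. Pads are 22 mm wide; open, the fingers measure 114 mm over their backs; the gripper's body (76 mm by 85 mm) begins 54 mm behind the grasp point. The pads swing forward as they close: fully open they stand 13 mm farther back than shut.
Start: joints at [-1.163, 0.26, -0.138, 1.173, 0, 1.571], TCP at [0.208, -0.482, 0.242] pointing down, gripper open.
Joint ranges: [-2.78, 2.78], [-0.83, 1.72], [-1.28, 1.37], [-1.9, 2.12], [-1.57, 1.48], [-3.14, 3.14]. Speed limits (rad/s): [2.57, 2.57, 3.14, 3.14, 3.14, 3.14].

INTERFACE

Orientations are given as [roll, pitch, yaw] about the fixed x, y, z axes, in that order (R = Rz(yaw) Ry(pitch) Rx(roll)).
In Python, from workcell import bot, camera, ticket, nets gives the robot as it stands.
- The arm moves only by the shell command python3 -m crank 'ROWS' [OPENING] [FORCE]. ROWS is text: rows parted by semicolons, each of 6 numbers parted by spaces: the shift along the tool's x, y, z in cm, then the turn, a rotation vector about the tool's x, y, z in degrees. A call has 1 to 12 rows; each row is the pose to reach, as a shift and turn from the pose commanded when the call began, along the tool's axes at that moment; what a row does not reach only later rows make up. A row lasts 1/12 s, in which the tool goes at most 41.7 mm and 7.16 degrees, less where a joint would pass 70% of its speed; a pose out of reach is approached as far as the arm can. A call with a gripper value outside its range is refused whole. OPENING is the finger opening in cm, from 0 to 8.54, set as the call begins (- or left out, the last holds). The fingers move at their own pace and stop on an object; FORCE is the grip in N (left out, the last holds). Time passes only in rows, so rows that repeat a pose let the fingers close. It gives the time, the measured TCP pose, the force, the opening and the grip force at its end, in the units of the state.
- bot.sense(): the state, without advancing time (a new reading comes with each control period).
- camera(name): name is "side" or "top" or "wrist"; returns a dict with "image" (480x640x3 uint8, red, green, blue), "range_z" (480x640 float32, m along the optical axis (not along the pixel's ray), 0 where there is no reading), "fx", "fy", "cx", "cy" (pixels), "eye" and "rotation" of the camera in the world. Camera axes: x right, y down, z forward; pixel columns grow to the right and rows downward; lengths in m; the calibration is good to about 2 mm. The wrist camera is an equidistant fisheye: a pixel r from the principal point sees the ray r / f radians off the axis. A picture is of the moment at which its call begins.
- ticket.finish_job(): hands the job in; it is judged then, once.
Trained networks look in the newest picture that a camera, given by its name, has taken for a name from the list of things; names that differ only in an ending like _2 or _b are one class to them, and where a whole thing is asked for, a point or a joint stands for the part that bears it (a point fixed in the world has none). Each returns a list of dicts, best first, with "score" (0 to 1); they miss things now and then, are a little off and sometimes report something else, mostly with a low value. They report only what shows in the picture. A call takes as long as a camera call. They do not tell look-alikes from the thing itself.
- nets.silhouettes(camera, query): "mask" (480x640 bool, what is visible of it) and "pixel" ([column, row] in pixels, amid what is visible of it).
- nets.spot_point(camera, query): "pixel" ([column, row] in pixels: a listed point, or the origin of a listed thing).
The state is a dict: "clock": time; "joint_positions": joint angles; "dq": joint speeds; "tau": joint torques, N m; "eef_pos": TCP position; "tcp_rot": TCP orientation; "wrist_force": force on the tool from outside, world axes, zero at the start; "moment": the same for the moment, N m; "opening": finger opening in m; "grasp_force": force on a finger pad.
Only numpy, scipy, OpenCV 4.12 (cv2) and the standard library are available. Lean on these libraries where they do the work, as an engineer would, in place of code of your own. Each camera call takes 0.05 s, during which the arm holds its last target. There are 200 camera calls.

TASK

Fix the plaster relief tile on the carving board for carving: with one fingertip press down the thumb plate of the long spring clip and keep its flap held open, and with the other fingertip push the tile along the back fence, under the flap, until it lies square against the end stop; then let go so that the flap closes on the tile's rear margin and holds it. Only push the tile, flat on the board: do not pinch or lift it. Leave the other things on the bench where they are.

Things in the scene. Friction and masses are not known exactly. Their poses are not given: they have to be found in the camera images.
- board: Lacquered plywood carving board screwed to the bench, 145 (x) by 255 (y) by 12 mm, a steel spring clip along its back. Origin: on the table surface below the middle of the clip. x points from its front edge to its back edge with the clip, y along the clip towards the end stop, z up. In mm it covers x -55 to 90, y -195 to 60, top at z = 12. The tile starts on it on the -y, open side of the clip, clear of the flap.
- fence (a point): Back fence of the board, a low aluminium strip along the board's y from y = -185 to 30 mm; this point is the middle of its upper front edge (board x = 36, y = -77.5, z = 22 mm). Axes as the board's.
- stop (a point): End stop of the board, an aluminium bar across the board; this point is the middle of the upper edge of the face that the tile meets: board x = 5, y = 30, z = 28 mm; the face spans board x -26 to 36 mm. Axes as the board's.
- hinge (a point): Middle of the clip's hinge pin, which lies along the board's y at board x = 46, z = 42 mm. Two steel cheeks at board y = -70 and y = 70 carry it (x 40 to 52, up to z = 48 mm). Axes as the board's.
- flap (a joint): Angle (rad) of the clip's one-piece flap about the hinge pin. 0: shut, rubber lip 9 mm above the board. Pressing the thumb plate down raises the lip and increases it, to a stop at 0.85. A spring shuts it: some 5 N on the thumb plate's edge starts to open it, about 15 N opens it fully. The lip clears the tile from 0.55 on; resting on the tile it stands at about 0.47.
- thumb_edge (a point): Top of the 8 mm rolled edge of the thumb plate (behind the pin, 130 mm long, board y -65 to 65), at mid-length. It moves with the flap: board x = 78, z = 48 mm when shut, x = 74, z = 25 mm at 0.75 rad. The plate may be pressed anywhere along its length, up to 12 mm in from this edge, and a fingertip can slide along it.
- flap_lip (a point): Underside of the flap's rubber lip, in front of the pin, at mid-length (board y = 0). The lip is 50 mm long, board y -25 to 25. It moves with the flap: board x = 18, z = 21 mm shut, about x = 11, z = 45 mm at 0.75 rad.
- seat (a point): Where the tile's centre lies when the tile is home, against the back fence and the end stop: board frame x = 4, y = 2, z = 24 mm. Axes as the board's.
- tile_center (a point): Centre of the plaster relief tile (half-way up), 64 mm (its x) by 56 mm (its y) by 24 mm thick, 0.12 kg (may vary), white, with a raised rosette on the front of its upper face. It lies flat on the board with its x axis roughly along the board's x; the plain rear margin (+x side) goes under the flap. It slides easily on board and fence; pushed by a narrow fingertip it turns unless pushed at, or a little in front of, its middle.
- tile: The same tile; origin at the centre of its underside.
- figurine: Bystander, to be left alone: a plaster standing figurine, 92 mm tall, on a 44 x 48 mm foot, on the table beyond the end stop. Origin at the centre of its underside.
- modelling_tool: Bystander, to be left alone: a boxwood modelling tool, 167 mm long and 12 mm wide, lying on the table in front of the board. Origin at the centre of its underside.
- riffler: Bystander, to be left alone: a small riffler (file) with a wooden handle, 104 mm long, 8 mm wide and high, lying on the board itself behind the back fence. Origin at the centre of its underside.
- cup: Bystander, to be left alone: a white ceramic cup, 85 mm tall, 68 mm across, on the table behind the board. Origin at the centre of its underside.
- roundel: Bystander, to be left alone: a blank round plaster disc, 86 mm across, 16 mm thick, on the table behind the clip. Origin at the centre of its underside.
- phone: Bystander, to be left alone: a dark phone, 150 x 72 x 9 mm, on the table in front of the board. Origin at the centre of its underside.
Mind the look-alikes: they are no part of the job. Leave any green or pink look-alike of the tile alone.

How it is judged:
On the way, in this order (a step that is already met when the one before it is completed fails the run):
1. the flap is pressed open while the tile is still outside it (value of joint flap above 0.52 rad and y of tile_center in the frame of board below -0.04 m), for 0.1 s.
2. with the flap held open, the tile lies under it, against the end stop (value of joint flap above 0.52 rad and y of tile_center in the frame of board above -0.005 m and x of tile_center in the frame of board above -0.005 m), for 0.1 s.
At the end, for the whole second after the job is handed in: The tile lies flat on the board with its centre within 7 mm of home along the clip (against the end stop) and within 9 mm across it (against the back fence), square within 0.15 rad, at rest, and the released flap rests on it (joint 0.38 to 0.55) and presses it with more than 2 N (y of tile_center in the frame of board between -0.005 and 0.009 m and x of tile_center in the frame of board between -0.005 and 0.01 m and z of tile_center in the frame of board between 0.02 and 0.028 m and angle between the x axis of tile_center and the x axis of board, either way round below 0.15 rad and value of joint flap between 0.38 and 0.55 rad and contact force between flap and tile above 2 N and linear speed of tile below 0.01 m/s); the robot touches nothing.
It fails at once if the tile is lifted off the board by more than 7 mm (z of tile_center in the frame of board above 0.031 m).
It fails at once if the tile is tipped by more than 0.25 rad (angle between tile_center's own z axis and vertical above 0.25 rad).
It fails at once if a bystander (figurine, modelling tool, riffler, cup, roundel or phone) is moved by more than 20 mm (distance of any of figurine, modelling_tool, riffler, cup, roundel, phone from where it was at the start of the episode above 0.02 m).
It also fails if it takes over 61 s, if anything falls off the work surface, if the arm or the gripper's body presses on something with over 40 N, if the wrist force passes 120 N, or if a joint passes its speed limit or range.

## Working session

There is one attempt and no reset: what is moved stays moved. The work goes in short steps, Python scripts to look and compute and a shell command to move; the robot and the scene stay as the last step left them, time stands still between calls to the robot, and variables do not carry over. Pictures are saved under pics/ and viewed, at most 10 in all, crops included, and the job is handed in when it is done.

```bash
mkdir -p pics; ls; cat > h.py <<'E'
import numpy as np, cv2
from workcell import bot, camera, ticket, nets
def world(c,px,z=None):
    u,v=px
    d=np.array([(u-c['cx'])/c['fx'],(v-c['cy'])/c['fy'],1.])
    R=np.array(c['rotation']);e=np.array(c['eye'])
    if z is None:
        k=c['range_z'][int(round(v)),int(round(u))]; return e+R@(d*k)
    r=R@d; return e+r*(z-e[2])/r[2]
E
python3 - <<'E'
from h import *
print(bot.sense())
for n in ['top','side']:
    c=camera(n); cv2.imwrite(f'pics/{n}0.png',c['image'][:,:,::-1]); print(n,c['eye'],c['rotation'],c['fx'])
    for q,z in [('fence',.022),('stop',.028),('hinge',.042),('thumb_edge',.048),('flap_lip',.021),('seat',.024),('tile_center',.024),('board',0)]:
        for r in nets.spot_point(n,q)[:3]: print(q,round(r['score'],2),np.round(r['pixel']),world(c,r['pixel'],z).round(3),world(c,r['pixel']).round(3))
E
```

```text
pics
{'clock': 0.0, 'joint_positions': array([-1.16301439e+00,  2.60679691e-01, -1.39337553e-01,  1.17271863e+00,
        5.30656500e-06,  1.57082163e+00]), 'dq': array([ 1.88281625e-03,  6.20389003e-04, -7.70963550e-04, -8.23560176e-05,
       -2.03367745e-04, -7.98279207e-04]), 'tau': array([ 1.50601485e-03, -4.05681789e+01,  2.53921169e+01,  1.87366165e-02,
       -7.80676805e-05, -8.37834932e-06]), 'eef_pos': array([ 0.20794501, -0.48135374,  0.24147908]), 'tcp_rot': array([-3.13965310e+00, -5.25748655e-06,  4.07756631e-01]), 'wrist_force': array([ 0.32775967,  1.14356401, -0.16326887]), 'moment': array([-0.01958514, -0.02604152,  0.03997714]), 'grasp_force': 0.0, 'opening': 0.08538495057656827}
top [ 0.4813669  -0.0065923   1.08669359] [-3.06701500e+00 -3.74217152e-04 -1.59295122e+00] 610.2721439894478Traceback (most recent call last):
  File "<stdin>", line 6, in <module>
  File "h.py", line 9, in world
    r=R@d; return e+r*(z-e[2])/r[2]
                               ~^^^
IndexError: invalid index to scalar variable.
```

```bash
sed -i "s/R=np.array(c\['rotation'\])/R=Rot.from_euler('xyz',c['rotation']).as_matrix()/; 1a from scipy.spatial.transform import Rotation as Rot" h.py
python3 - <<'E'
from h import *
for n in ['top','side']:
    c=camera(n); cv2.imwrite(f'pics/{n}0.png',c['image'][:,:,::-1]); print(n,c['eye'],c['rotation'],c['fx'])
    for q,z in [('fence',.022),('stop',.028),('hinge',.042),('thumb_edge',.048),('flap_lip',.021),('seat',.024),('tile_center',.024),('board',0)]:
        for r in nets.spot_point(n,q)[:3]: print(q,round(r['score'],2),np.round(r['pixel']),world(c,r['pixel'],z).round(3),world(c,r['pixel']).round(3))
E
```

```text
top [ 0.4813669  -0.0065923   1.08669359] [-3.06701500e+00 -3.74217152e-04 -1.59295122e+00] 610.2721439894478
fence 0.76 [329. 251.] [ 0.544 -0.049  0.022] [ 0.545 -0.05   0.011]
stop 0.56 [263. 242.] [0.562 0.066 0.028] [0.562 0.066 0.026]
hinge 0.6 [289. 232.] [0.578 0.02  0.042] [0.578 0.02  0.044]
thumb_edge 0.97 [292. 210.] [0.615 0.014 0.048] [0.614 0.014 0.05 ]
flap_lip 0.56 [283. 244.] [0.558 0.031 0.021] [0.558 0.031 0.025]
seat 0.72 [275. 251.] [0.546 0.045 0.024] [0.547 0.045 0.013]
seat 0.18 [350. 283.] [ 0.487 -0.084  0.024] [ 0.487 -0.083  0.038]
tile_center 0.74 [436. 357.] [ 0.358 -0.229  0.024] [ 0.358 -0.229  0.024]
tile_center 0.63 [447. 275.] [ 0.497 -0.254  0.024] [ 0.497 -0.253  0.029]
tile_center 0.59 [351. 283.] [ 0.487 -0.085  0.024] [ 0.487 -0.084  0.038]
board 0.7 [279. 258.] [0.535 0.04  0.   ] [0.534 0.039 0.014]
side [0.5040783  0.75224856 0.53458549] [-2.1468568   0.01404836 -3.05892653] 511.8486879667012
fence 0.89 [337. 233.] [ 0.546 -0.042  0.022] [ 0.547 -0.053  0.015]
fence 0.28 [333. 255.] [0.549 0.029 0.022] [0.55  0.014 0.011]
fence 0.18 [369. 225.] [ 0.488 -0.074  0.022] [ 0.488 -0.057  0.032]
stop 0.86 [325. 264.] [0.561 0.064 0.028] [0.56  0.066 0.03 ]
hinge 0.86 [312. 243.] [0.585 0.023 0.042] [0.584 0.03  0.047]
thumb_edge 0.86 [298. 234.] [0.611 0.005 0.048] [0.611 0.004 0.048]
thumb_edge 0.44 [336. 231.] [ 0.546 -0.007  0.048] [ 0.548 -0.048  0.022]
flap_lip 0.65 [327. 253.] [0.56  0.022 0.021] [0.56  0.031 0.027]
seat 0.83 [332. 257.] [0.55  0.038 0.024] [0.551 0.023 0.013]
tile_center 0.93 [368. 220.] [ 0.49  -0.09   0.024] [ 0.49  -0.066  0.038]
tile_center 0.86 [365. 186.] [ 0.496 -0.23   0.024] [ 0.496 -0.227  0.025]
tile_center 0.74 [429. 192.] [ 0.363 -0.209  0.024] [ 0.363 -0.206  0.026]
board 0.61 [341. 269.] [0.535 0.04  0.   ] [0.533 0.079 0.029]
```

View pics/top0.png

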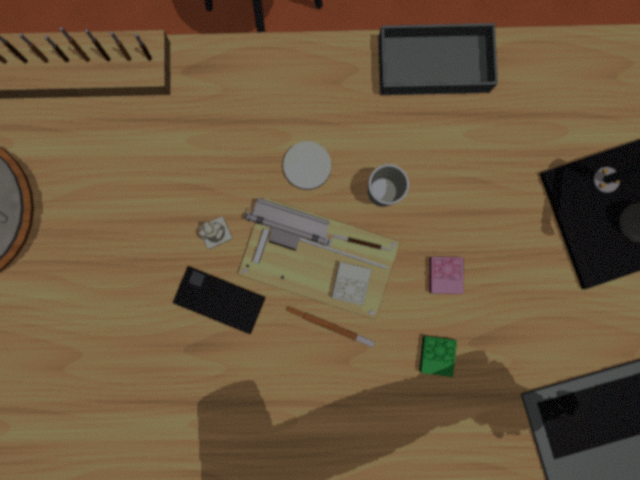

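View pics/side0.png

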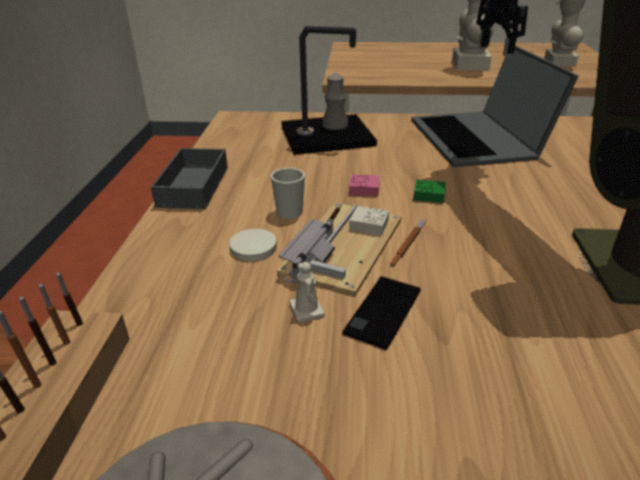

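```bash
python3 - <<'E'
from h import *
B=dict(fence=(36,-77.5,22),stop=(5,30,28),hinge=(46,0,42),thumb_edge=(78,0,48),flap_lip=(18,0,21))
P=[];Q=[];L=[]
for n in ['top','side']:
    c=camera(n)
    for q,b in B.items():
        r=nets.spot_point(n,q)
        if r: P.append(np.array(b[:2])/1e3);Q.append(world(c,r[0]['pixel'],b[2]/1e3)[:2]);L.append(n+q)
    if n=='top':
        for m in nets.silhouettes(n,'board')[:2]:
            k=(m['mask']*255).astype(np.uint8);cn=max(cv2.findContours(k,0,1)[0],key=cv2.contourArea)
            w=np.array([world(c,p[0],.012)[:2] for p in cn]);print('board',m['score'],cv2.minAreaRect((w*1000).astype(np.float32)))
        for m in nets.silhouettes(n,'tile'):
            k=(m['mask']*255).astype(np.uint8);cn=max(cv2.findContours(k,0,1)[0],key=cv2.contourArea)
            w=np.array([world(c,p[0],.036)[:2] for p in cn]);print('tile',m['score'],cv2.minAreaRect((w*1000).astype(np.float32)))
P=np.array(P);Q=np.array(Q)
def fit(P,Q):
    p=P-P.mean(0);q=Q-Q.mean(0);a=np.arctan2((p[:,0]*q[:,1]-p[:,1]*q[:,0]).sum(),(p*q).sum())
    R=np.array([[np.cos(a),-np.sin(a)],[np.sin(a),np.cos(a)]]);return a,R,Q.mean(0)-R@P.mean(0)
a,R,t=fit(P,Q);print(a,t)
for l,e in zip(L,Q-(P@R.T+t)):print(l,(e*1e3).round(1))
c=camera('top');I=c['image'];cv2.imwrite('pics/crop.png',cv2.resize(I[190:330,225:415],None,fx=4,fy=4,interpolation=2)[:,:,::-1])
print(bot.tip_reach)
E
```

```text
board 0.96 ((537.5035400390625, -21.370132446289062), (276.07427978515625, 146.11109924316406), 70.49433135986328)
tile 0.7 ((487.86810302734375, -84.52130126953125), (59.003971099853516, 68.01496887207031), 77.50119018554688)
tile 0.68 ((498.37017822265625, -247.0757598876953), (58.59120559692383, 66.57283020019531), 87.63666534423828)
tile 0.66 ((361.6048278808594, -229.68531799316406), (60.96148681640625, 65.7679214477539), 81.61738586425781)
-0.3133851182574021 [0.54054464 0.03591424]
topfence [5.3 2.8]
topstop [8.8 5.6]
tophinge [-9.1 -0.7]
topthumb_edge [-4.5  2. ]
topflap_lip [-0.1  1.1]
sidefence [-0.8 -1. ]
sidestop [  2.7 -11.3]
sidehinge [1.6 0.6]
sidethumb_edge [-5.6  2.7]
sideflap_lip [ 1.7 -1.7]
0.011
```

View pics/crop.png

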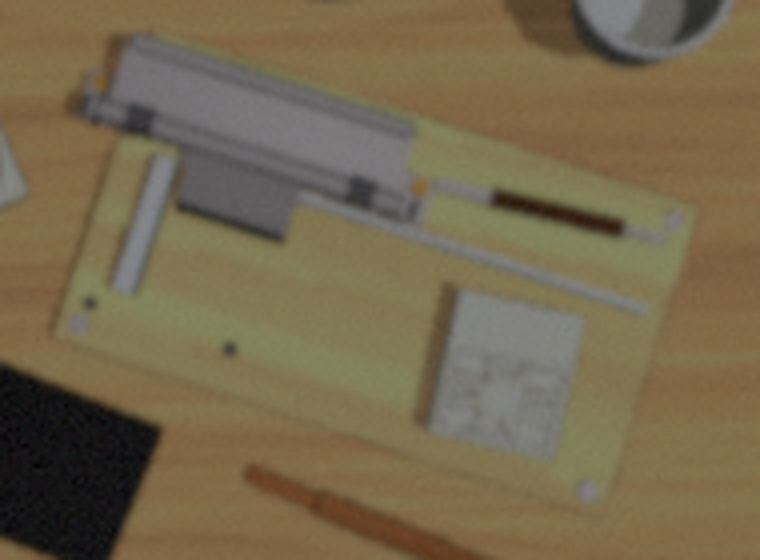

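```bash
python3 - <<'E'
from h import *
from scipy.optimize import least_squares
c=camera('top')
px=lambda u,v:((u+.5)/4-.5+225,(v+.5)/4-.5+190)
D=[(605,515,-55,-195,12),(695,207,90,-195,12),(52,337,-55,60,12),(648,311,36,-185,22),(413,132,80,-65,46),(135,38,80,65,46),(177,158,36,30,28),(135,292,-26,30,28)]
P=np.array([d[2:4] for d in D])/1e3;Q=np.array([world(c,px(d[0],d[1]),d[4]/1e3)[:2] for d in D])
p=P-P.mean(0);q=Q-Q.mean(0);a=np.arctan2((p[:,0]*q[:,1]-p[:,1]*q[:,0]).sum(),(p*q).sum())
R=np.array([[np.cos(a),-np.sin(a)],[np.sin(a),np.cos(a)]]);t=Q.mean(0)-R@P.mean(0)
print(a,t);print(((Q-P@R.T-t)@R*1e3).round(1))
T=np.array([world(c,px(*u),.036)[:2] for u in [(457,285),(585,318),(553,460),(428,428)]])
b=(T-t)@R*1e3;print(b.round(1),b.mean(0))
np.savez('fit.npz',a=a,R=R,t=t)
# depth check
for n,xy,z in [('tile',b.mean(0)/1e3,.036),('board',(-.03,-.05),.012),('thumb',(.062,-.03),.045),('rif',(.06,-.13),.02)]:
    w=t+R@np.array(xy);d=c['range_z'];Rm=Rot.from_euler('xyz',c['rotation']).as_matrix();k=Rm.T@(np.append(w,z)-c['eye']);u,v=k[0]/k[2]*c['fx']+c['cx'],k[1]/k[2]*c['fy']+c['cy'];print(n,w,world(c,(u,v)).round(4))
E
```

```text
-0.3357296854024066 [0.53940626 0.03807441]
[[ 1.7 -0.2]
 [-2.2  2.5]
 [ 0.9 -0.6]
 [ 0.9 -0.3]
 [-2.7  1.2]
 [-0.9 -2.7]
 [ 0.7  0.5]
 [ 1.7 -0.4]]
[[  21.2 -102.1]
 [  24.6 -158.8]
 [ -37.6 -164. ]
 [ -41.1 -108.9]] [  -8.20153999 -133.45566105]
tile [ 0.48769455 -0.08522838] [ 0.4877 -0.085   0.0388]
board [0.49460824 0.00074965] [0.4946 0.0007 0.012 ]
thumb [ 0.58806106 -0.0106771 ] [ 0.5879 -0.0107  0.0467]
rif [ 0.5532269 -0.1044352] [ 0.554  -0.1054  0.0092]
```

```bash
cat >> h.py <<'E'
F=np.load('fit.npz')
def cur():
    s=bot.sense();p=np.array(s['eef_pos']);b=(p[:2]-F['t'])@F['R']*1e3
    print('clock',round(s['clock'],2),'board mm',b.round(1),'z',round(p[2]*1e3,1),'yaw-board deg',np.degrees(s['tcp_rot'][2]-F['a']).round(1),'rpy',np.round(s['tcp_rot'],3),'F',np.round(s['wrist_force'],1),'open',round(s['opening'],4),'g',round(s['grasp_force'],1))
    return s
def go(x,y,z,th):
    """board mm; th = tool y angle from board x, deg"""
    s=cur();w=F['t']+F['R']@(np.array([x,y])/1e3);R0=Rot.from_euler('xyz',s['tcp_rot'])
    R1=Rot.from_euler('xyz',[np.pi,0,F['a']+np.pi/2+np.radians(th)])
    d=R0.inv().apply(np.append(w,z/1e3)-s['eef_pos']);print('shift cm',(d*100).round(2),'turn',np.degrees((R0.inv()*R1).as_rotvec()).round(1))
E
python3 -c "
from h import *
go(-66,-134,120,0)"
```

```text
clock 1.8 board mm [-141.4 -600.1] z 242.3 yaw-board deg 42.6 rpy [-3.142 -0.     0.408] F [-0.1 -0.2 -0.2] open 0.0852 g 0.0
shift cm [ 37.1  -29.21  12.23] turn [  0.   -0.  -47.4]
```

```bash
python3 -m crank '9 -7 0 0 0 -12;18 -14 2 0 0 -24;27 -21 4 0 0 -36;37.1 -29.2 8 0 0 -47.4;37.1 -29.2 12.2 0 0 -47.4;37.1 -29.2 12.2 0 0 -47.4;37.1 -29.2 12.2 0 0 -47.4;37.1 -29.2 12.2 0 0 -47.4;37.1 -29.2 12.2 0 0 -47.4;37.1 -29.2 12.2 0 0 -47.4;37.1 -29.2 12.2 0 0 -47.4;37.1 -29.2 12.2 0 0 -47.4' 0 20; python3 - <<'E'
from h import *
go(-66,-134,32,0)
print(bot.tip_reach)
c=camera('side');cv2.imwrite('pics/s1.png',cv2.resize(c['image'][120:300,260:500],None,fx=3,fy=3,interpolation=2)[:,:,::-1])
E
```

```text
clock: 2.8
eef_pos: [0.4339, -0.0642, 0.1197]
tcp_rot: [3.141, -0.001, 1.237]
wrist_force: [1.3, -1.1, -0.2]
opening: -0.0
grasp_force: 0.0
clock 2.8 board mm [ -65.9 -131.3] z 119.7 yaw-board deg 90.1 rpy [ 3.141e+00 -1.000e-03  1.237e+00] F [ 1.3 -1.1 -0.2] open -0.0 g 0.0
shift cm [-0.28 -0.01  8.77] turn [ 0.  -0.   0.1]
0.011
```

View pics/s1.png

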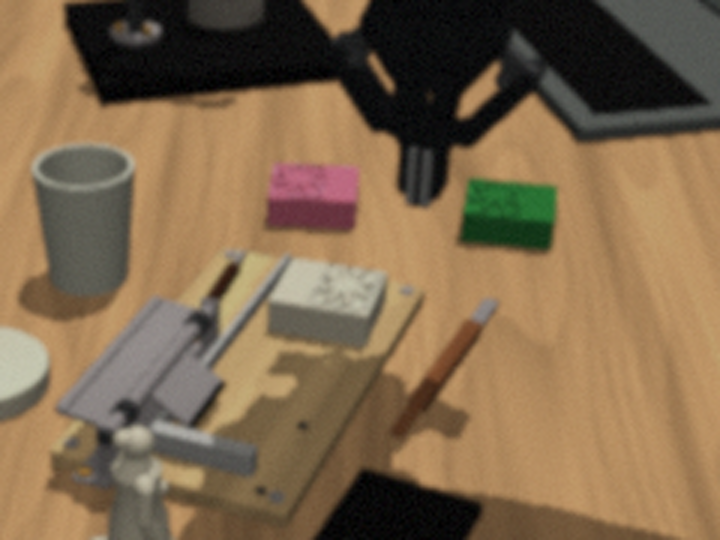

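```bash
python3 -m crank '-0.3 0 3 0 0 0;-0.3 0 6 0 0 0;-0.3 0 8.5 0 0 0;-0.3 0 8.5 0 0 0;-0.3 0.4 8.5 0 0 0;-0.3 0.8 8.5 0 0 0;-0.3 1.2 8.5 0 0 0;-0.3 1.5 8.5 0 0 0;-0.3 1.8 8.5 0 0 0;-0.3 2.0 8.5 0 0 0;-0.3 2.1 8.5 0 0 0;-0.3 2.1 8.5 0 0 0'; python3 - <<'E'
from h import *
cur()
c=camera('top');cv2.imwrite('pics/t1.png',cv2.resize(c['image'][190:330,225:415],None,fx=4,fy=4,interpolation=2)[:,:,::-1])
E
```

```text
clock: 3.85
eef_pos: [0.4519, -0.0766, 0.0356]
tcp_rot: [3.141, -0.0, 1.235]
wrist_force: [-1.0, -0.4, 1.4]
opening: -0.0001
grasp_force: 0.4
clock 3.85 board mm [ -44.8 -137.1] z 35.6 yaw-board deg 90.0 rpy [ 3.141 -0.     1.235] F [-1.  -0.4  1.4] open -0.0001 g 0.4
```

View pics/t1.png

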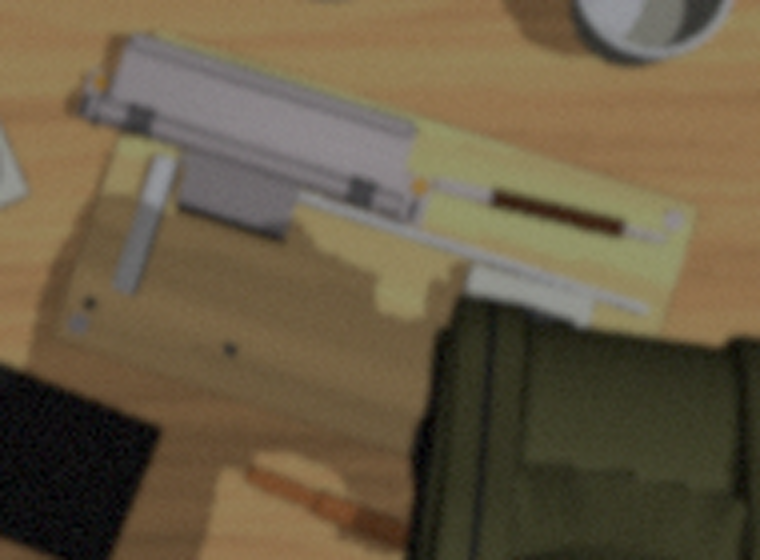

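```bash
python3 -m crank '0.2 0.1 0 0 0 0;0.2 0.2 0 0 0 0;0.2 0.3 0 0 0 0;0.2 0.3 0 0 0 0'; python3 - <<'E'
from h import *
cur()
E
```

```text
clock: 4.23
eef_pos: [0.454, -0.0749, 0.0349]
tcp_rot: [-3.139, -0.0, 1.235]
wrist_force: [-2.7, 3.4, 1.4]
opening: -0.0001
grasp_force: 2.1
clock 4.23 board mm [ -43.4 -134.8] z 34.9 yaw-board deg 90.0 rpy [-3.139 -0.     1.235] F [-2.7  3.4  1.4] open -0.0001 g 2.1
```

```bash
python3 -m crank '0 -1 0 0 0 0;0 -1 -4 0 0 0;-2 1 -4 0 0 0;-4.4 4.4 -4 0 0 0;-4.4 4.4 -4 0 0 0;-4.4 4.4 -4 0 0 0;-4.4 4.4 -2 0 0 0;-4.4 4.4 0 0 0 0;-4.4 4.4 0 0 0 0;-4.4 4.4 0 0 0 0;-4.1 4.4 0 0 0 0;-3.8 4.4 0 0 0 0' ; python3 -c "
from h import *
go(1,-101,35,0)
c=camera('top');cv2.imwrite('pics/t2.png',cv2.resize(c['image'][190:330,225:415],None,fx=4,fy=4,interpolation=2)[:,:,::-1])"
```

```text
clock: 5.23
eef_pos: [0.4849, -0.1258, 0.0363]
tcp_rot: [3.14, 0.0, 1.235]
wrist_force: [-0.4, -1.2, 0.1]
opening: 0.0001
grasp_force: 0.3
clock 5.23 board mm [   2.6 -172.7] z 36.3 yaw-board deg 90.0 rpy [3.14  0.    1.235] F [-0.4 -1.2  0.1] open 0.0001 g 0.3
shift cm [ 7.17 -0.16  0.13] turn [0.1 0.  0. ]
```

```bash
python3 -m crank '0.5 -0.1 0.1 0 0 0;1.1 -0.1 0.1 0 0 0;1.7 -0.1 0.1 0 0 0;2.3 -0.1 0.1 0 0 0;3 -0.1 0.1 0 0 0;3.7 -0.1 0.1 0 0 0;4.4 -0.1 0.1 0 0 0;5 -0.1 0.1 0 0 0;5.6 -0.1 0.1 0 0 0;6.2 -0.1 0.1 0 0 0;6.6 -0.1 0.1 0 0 0;6.9 -0.1 0.1 0 0 0' ; python3 -c "
from h import *
cur()"
python3 -m crank '-0.3 0 0 0 0 0;-1.2 0 0 0 0 0;-1.2 0 -3 0 0 0;-1.2 0 -6 0 0 0;-2 -4 -6 0 0 0;-4 -8 -6 0 0 0;-5 -11 -6 0 0 0;-5 -11 -6 0 0 0'  ; python3 -c "
from h import *
cur()
c=camera('top');cv2.imwrite('pics/t3.png',cv2.resize(c['image'][190:330,225:415],None,fx=4,fy=4,interpolation=2)[:,:,::-1])"
```

```text
clock: 6.28
eef_pos: [0.5063, -0.0599, 0.0343]
tcp_rot: [-3.142, -0.0, 1.236]
wrist_force: [0.9, 0.2, 0.8]
opening: 0.0
grasp_force: 0.3
clock 6.28 board mm [   1.  -103.5] z 34.3 yaw-board deg 90.0 rpy [-3.142 -0.     1.236] F [0.9 0.2 0.8] open 0.0 g 0.3
clock: 6.95
eef_pos: [0.3744, -0.0709, 0.0926]
tcp_rot: [-3.129, 0.003, 1.233]
wrist_force: [-1.3, 0.1, -0.1]
opening: -0.0001
grasp_force: 0.0
clock 6.95 board mm [-119.9 -157.2] z 92.6 yaw-board deg 89.9 rpy [-3.129e+00  3.000e-03  1.233e+00] F [-1.3  0.1 -0.1] open -0.0001 g 0.0
```

View pics/t3.png

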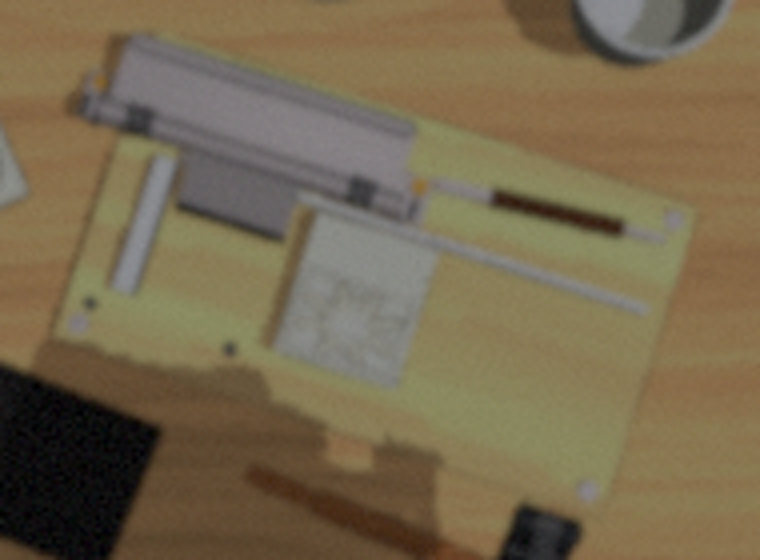

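```bash
python3 - <<'E'
from h import *
c=camera('top')
px=lambda u,v:((u+.5)/4-.5+225,(v+.5)/4-.5+190)
for m in nets.silhouettes('top','tile')[:3]:
    k=(m['mask']*255).astype(np.uint8);cn=max(cv2.findContours(k,0,1)[0],key=cv2.contourArea)
    w=np.array([(world(c,p[0],.036)[:2]-F['t'])@F['R'] for p in cn]);print(m['score'],cv2.minAreaRect((w*1000).astype(np.float32)))
b=np.array([(world(c,px(*u),.036)[:2]-F['t'])@F['R']*1e3 for u in [(315,210),(437,248),(398,387),(275,350)]]);print(b.round(1),b.mean(0))
go(37.5,-82,92,38)
E
```

```text
0.73 ((55.019775390625, -283.7376708984375), (62.10352325439453, 56.805503845214844), 16.872631072998047)
0.65 ((-79.48273468017578, -311.1353454589844), (66.87651062011719, 59.340431213378906), 11.904304504394531)
[[ 33.1 -33.9]
 [ 33.7 -89. ]
 [-28.4 -91.3]
 [-29.6 -36.2]] [  2.2342249  -62.60757658]
clock 7.1 board mm [-108.6 -154.7] z 94.6 yaw-board deg 89.9 rpy [ 3.14  -0.     1.234] F [ 0.6 -0.8  0.4] open -0.0001 g 0.0
shift cm [ 7.28 14.6   0.29] turn [  0.1   0.  -38.1]
```

```bash
python3 -m crank '1.5 3 0 0 0 -7;3 6 0 0 0 -14;4.5 9 0 0 0 -21;6 12 0 0 0 -28;7.3 14.6 0 0 0 -35;7.3 14.6 0.3 0 0 -38;7.3 14.6 0.3 0 0 -38;7.3 14.6 0.3 0 0 -38;7.3 14.6 0.3 0 0 -38;7.3 14.6 0.3 0 0 -38' 7.8 ; python3 - <<'E'
from h import *
go(37.5,-82,70,38)
c=camera('wrist');cv2.imwrite('pics/w1.png',c['image'][:,:,::-1])
c=camera('side');cv2.imwrite('pics/s2.png',cv2.resize(c['image'][150:330,220:460],None,fx=3,fy=3,interpolation=2)[:,:,::-1])
E
```

```text
clock: 7.93
eef_pos: [0.5469, -0.0509, 0.0912]
tcp_rot: [-3.141, -0.0, 1.897]
wrist_force: [-0.2, -0.0, 0.3]
opening: 0.078
grasp_force: 0.0
clock 7.93 board mm [ 36.4 -81.5] z 91.2 yaw-board deg 127.9 rpy [-3.141 -0.     1.897] F [-0.2 -0.   0.3] open 0.078 g 0.0
shift cm [-0.11  0.05  2.12] turn [-0.  -0.  -0.1]
```

View pics/w1.png

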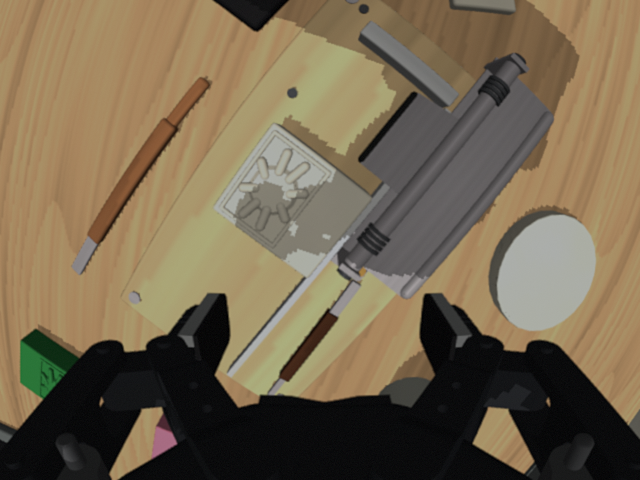

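View pics/s2.png

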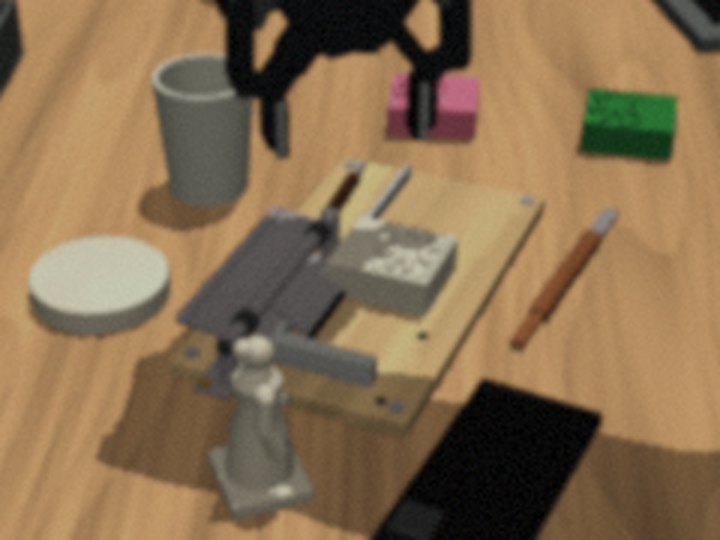

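```bash
python3 - <<'E'
from h import *
c=camera('side');s=bot.sense();print(s['eef_pos'])
for u,v in [(312,196),(314,199),(313,197),(360,192),(361,194),(359,190)]:
    w=world(c,(u,v));print((u,v),w.round(4),((w[:2]-F['t'])@F['R']*1e3).round(1))
c=camera('top')
for q in['cup','roundel','riffler','figurine']:
    m=nets.silhouettes('top',q)
    if m:
        k=(m[0]['mask']*255).astype(np.uint8);cn=max(cv2.findContours(k,0,1)[0],key=cv2.contourArea)
        w=np.array([world(c,p[0])for p in cn]);w=np.array([(x[:2]-F['t'])@F['R']*1e3 for x in w if x[2]<.12]);print(q,m[0]['score'],w.min(0).round(),w.max(0).round())
E
```

```text
[ 0.54719704 -0.05082055  0.09158564]
(312, 196) [ 0.5892 -0.0273  0.1061] [ 68.5 -45.3]
(314, 199) [ 0.586  -0.029   0.0993] [ 66.1 -48. ]
(313, 197) [ 0.5877 -0.029   0.1033] [ 67.6 -47.4]
(360, 192) [ 0.5062 -0.0537  0.1023] [ -1.1 -97.6]
(361, 194) [ 0.5043 -0.0565  0.0968] [  -2.  -100.9]
(359, 190) [ 0.5081 -0.0541  0.1061] [  0.8 -97.3]
cup 0.3 [-55. -46.] [93. 80.]
roundel 0.59 [126. -35.] [211.  46.]
riffler 0.72 [-55. -45.] [90. 80.]
figurine 0.71 [-25.  91.] [ 32. 151.]
```

```bash
python3 -m crank '0 0 1.5 0 0 0;0 0 3 0 0 0;0 0 3.8 0 0 0;0 0 3.8 0 0 0;0 0 3.8 0 0 0'; for i in 1 2; do :; done; python3 -m crank '0 0 0.3 0 0 0;0 0 0.5 0 0 0;0 0 0.5 0 0 0'; python3 -m crank '0 0 0.3 0 0 0;0 0 0.5 0 0 0;0 0 0.5 0 0 0'
```

```text
clock: 8.75
eef_pos: [0.5472, -0.0506, 0.053]
tcp_rot: [-3.14, -0.001, 1.898]
wrist_force: [-0.5, -1.0, 0.2]
opening: 0.078
grasp_force: 0.0
clock: 9.0
eef_pos: [0.5485, -0.0507, 0.0489]
tcp_rot: [3.14, 0.001, 1.898]
wrist_force: [-0.5, -0.2, 1.6]
opening: 0.078
grasp_force: 0.8
clock: 9.25
eef_pos: [0.5491, -0.0509, 0.0441]
tcp_rot: [3.139, 0.001, 1.898]
wrist_force: [0.6, -0.6, 4.0]
opening: 0.0784
grasp_force: 2.5
```

```bash
python3 -m crank '0 0 0.4 0 0 0;0 0 0.8 0 0 0;0 0 1.2 0 0 0;0 0 1.5 0 0 0;0 0 1.5 0 0 0'; python3 -m crank '0 0 0.2 0 0 0;0 0 0.3 0 0 0;0 0 0.3 0 0 0'; python3 - <<'E'
from h import *
cur()
c=camera('side');cv2.imwrite('pics/s3.png',cv2.resize(c['image'][150:330,220:460],None,fx=3,fy=3,interpolation=2)[:,:,::-1])
E
```

```text
clock: 9.67
eef_pos: [0.5501, -0.0507, 0.0302]
tcp_rot: [3.137, 0.002, 1.898]
wrist_force: [-1.4, -0.1, 13.0]
opening: 0.0779
grasp_force: 5.1
clock: 9.92
eef_pos: [0.5502, -0.0506, 0.0276]
tcp_rot: [3.136, 0.002, 1.898]
wrist_force: [-1.1, 0.2, 13.3]
opening: 0.0784
grasp_force: 5.9
clock 9.92 board mm [ 39.5 -80.2] z 27.6 yaw-board deg 128.0 rpy [3.136e+00 2.000e-03 1.898e+00] F [-1.1  0.2 13.3] open 0.0784 g 5.9
```

View pics/s3.png

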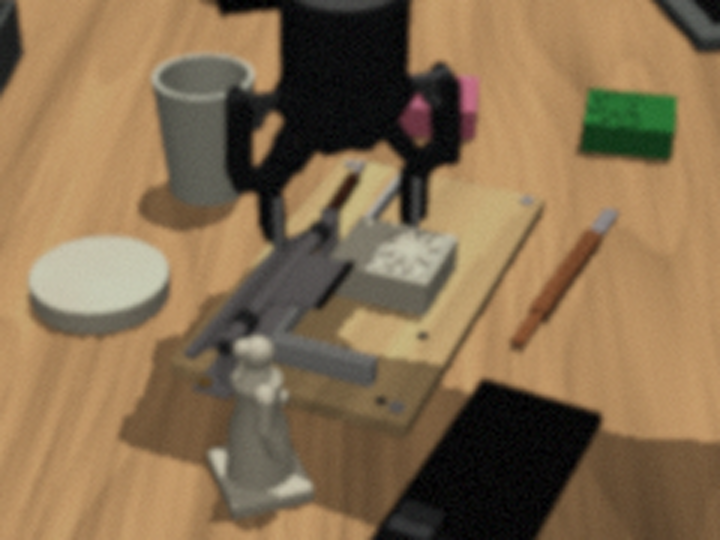

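```bash
python3 -m crank '0.3 0 0.2 0 0 0;0.6 0.3 0.2 0 0 0;1 0.6 0.2 0 0 0;1.4 0.9 0.2 0 0 0;1.8 1.1 0.2 0 0 0;2.2 1.4 0.2 0 0 0;2.55 1.6 0.2 0 0 0;2.55 1.6 0.2 0 0 0'; python3 - <<'E'
from h import *
cur()
c=camera('side');cv2.imwrite('pics/s4.png',cv2.resize(c['image'][150:330,220:460],None,fx=3,fy=3,interpolation=2)[:,:,::-1])
E
```

```text
clock: 10.63
eef_pos: [0.5593, -0.0239, 0.0259]
tcp_rot: [3.135, 0.009, 1.896]
wrist_force: [2.6, -6.8, 9.1]
opening: 0.0778
grasp_force: 5.9
clock 10.63 board mm [ 39.2 -52. ] z 25.9 yaw-board deg 127.9 rpy [3.135 0.009 1.896] F [ 2.6 -6.8  9.1] open 0.0778 g 5.9
```

View pics/s4.png

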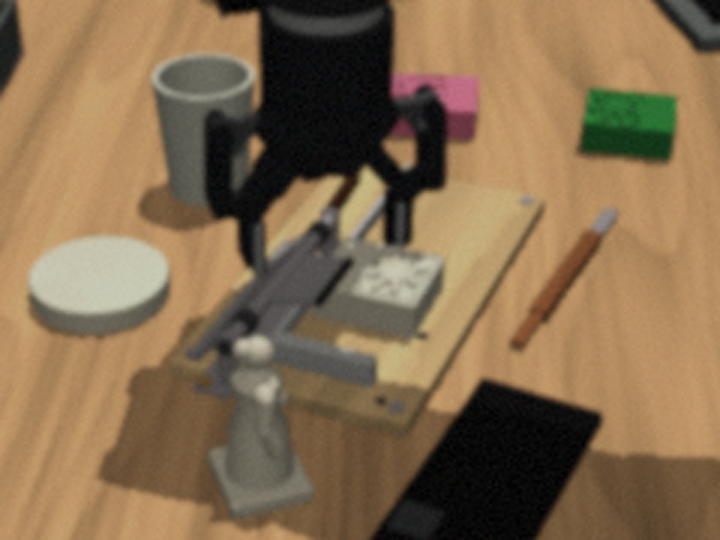

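```bash
python3 -m crank '0.3 0.2 0 0 0 0;0.7 0.5 0 0 0 0;1.1 0.8 0 0 0 0;1.5 1.1 0 0 0 0;1.9 1.4 0 0 0 0;2.2 1.6 0 0 0 0;2.5 1.7 0 0 0 0;2.5 1.7 0 0 0 0'; python3 - <<'E'
from h import *
cur()
c=camera('side');cv2.imwrite('pics/s5.png',cv2.resize(c['image'][150:330,220:460],None,fx=3,fy=3,interpolation=2)[:,:,::-1])
E
```

```text
clock: 11.35
eef_pos: [0.5688, 0.0047, 0.0262]
tcp_rot: [3.133, 0.011, 1.895]
wrist_force: [4.8, -9.2, 8.7]
opening: 0.0782
grasp_force: 5.8
clock 11.35 board mm [ 38.8 -21.8] z 26.2 yaw-board deg 127.8 rpy [3.133 0.011 1.895] F [ 4.8 -9.2  8.7] open 0.0782 g 5.8
```

View pics/s5.png

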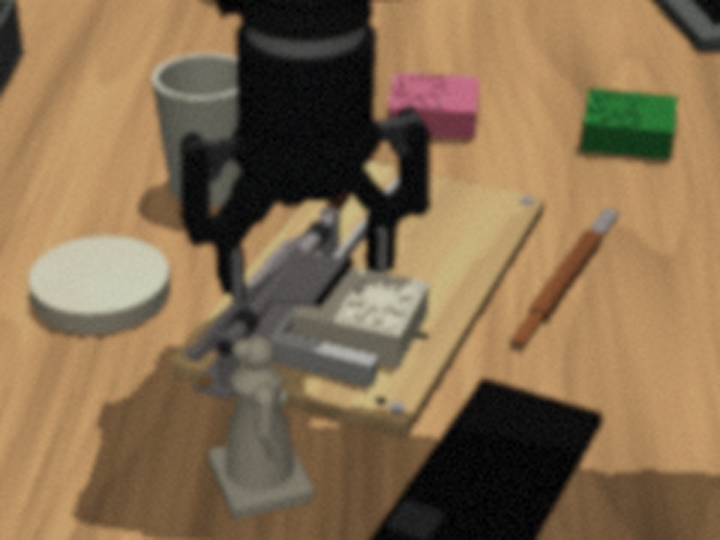

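```bash
python3 -m crank '0.3 0.2 0 0 0 0;0.6 0.4 0 0 0 0;0.6 0.4 0 0 0 0'; python3 -m crank '0.2 0.1 0 0 0 0;0.3 0.2 0 0 0 0;0.3 0.2 0 0 0 0'; python3 - <<'E'
from h import *
cur()
c=camera('side')
# top-surface tile pixels by depth: z 0.033-0.041 in board region
R=Rot.from_euler('xyz',c['rotation']).as_matrix();v,u=np.mgrid[150:330,220:460];k=c['range_z'][150:330,220:460]
W=np.stack([(u-c['cx'])/c['fx']*k,(v-c['cy'])/c['fy']*k,k],-1)@R.T+c['eye']
b=(W[...,:2]-F['t'])@F['R']*1e3;z=W[...,2]*1e3
for x in (-24,-18,-12,-6,0):
    m=(abs(b[...,0]-x)<2)&(z>32)&(z<44)&(b[...,1]<40)&(b[...,1]>-70);y=b[...,1][m];print(x,m.sum(),np.percentile(y,[2,98]).round(1) if m.sum() else '')
E
```

```text
clock: 11.65
eef_pos: [0.5711, 0.0118, 0.0264]
tcp_rot: [3.132, 0.01, 1.895]
wrist_force: [4.8, -9.0, 8.4]
opening: 0.0778
grasp_force: 6.0
clock: 11.9
eef_pos: [0.5711, 0.0138, 0.0262]
tcp_rot: [3.134, 0.013, 1.894]
wrist_force: [3.9, -13.1, 8.7]
opening: 0.0779
grasp_force: 7.5
clock 11.9 board mm [ 37.9 -12.5] z 26.2 yaw-board deg 127.8 rpy [3.134 0.013 1.894] F [  3.9 -13.1   8.7] open 0.0779 g 7.5
-24 55 [-24.3  28. ]
-18 58 [-25.5  28.5]
-12 44 [-24.5  28.1]
-6 55 [-40.4  26.9]
0 60 [-37.9  27.6]
```

```bash
python3 -m crank '0.1 0.1 0 0 0 0;0.2 0.15 0 0 0 0;0.2 0.15 0 0 0 0'; python3 - <<'E'
from h import *
cur()
c=camera('side')
R=Rot.from_euler('xyz',c['rotation']).as_matrix();v,u=np.mgrid[150:330,220:460];k=c['range_z'][150:330,220:460]
W=np.stack([(u-c['cx'])/c['fx']*k,(v-c['cy'])/c['fy']*k,k],-1)@R.T+c['eye']
b=(W[...,:2]-F['t'])@F['R']*1e3;z=W[...,2]*1e3
for y in range(-20,25,6):
    m=(abs(b[...,1]-y)<3)&(z>33)&(z<44)&(b[...,0]<40)&(b[...,0]>-70);x=b[...,0][m];print(y,m.sum(),np.percentile(x,[2,98]).round(1) if m.sum() else '', z[m].mean().round(1))
m=(abs(b[...,1])<20)&(b[...,0]>5)&(b[...,0]<22);print('lip z',np.percentile(z[m],[5,50,95]).round(1))
E
```

```text
clock: 12.2
eef_pos: [0.5712, 0.0152, 0.0261]
tcp_rot: [3.136, 0.014, 1.894]
wrist_force: [2.5, -14.7, 10.0]
opening: 0.0783
grasp_force: 9.7
clock 12.2 board mm [ 37.6 -11.1] z 26.1 yaw-board deg 127.8 rpy [3.136 0.014 1.894] F [  2.5 -14.7  10. ] open 0.0783 g 9.7
-20 59 [-31.   16.3] 36.9
-14 57 [-30.7  18.5] 37.2
-8 48 [-31.  17.] 37.8
-2 68 [-31.1  17.4] 38.0
4 56 [-30.9  16.5] 38.1
10 84 [-30.2  29.6] 37.6
16 84 [-31.7  27.9] 36.9
22 89 [-31.2  33.6] 37.1
lip z [ 36.4 155.6 219.7]
```

```bash
python3 -m crank '-0.4 -0.3 0 0 0 0;-0.8 -0.6 0 0 0 0;-0.8 -0.6 0 0 0 0;-0.8 -0.6 -0.5 0 0 0;-0.8 -0.6 -1 0 0 0;-0.8 -0.6 -1.5 0 0 0;-0.8 -0.6 -2 0 0 0;-0.8 -0.6 -3 0 0 0;-0.8 -0.6 -5 0 0 0;-0.8 -0.6 -8 0 0 0;-0.8 -0.6 -11 0 0 0;-0.8 -0.6 -14 0 0 0'; python3 - <<'E'
from h import *
go(-200,-100,200,38)
E
```

```text
clock: 13.25
eef_pos: [0.5616, 0.0112, 0.1642]
tcp_rot: [-3.139, -0.001, 1.898]
wrist_force: [0.7, 0.7, -0.1]
opening: 0.078
grasp_force: 0.0
clock 13.25 board mm [ 29.8 -18.1] z 164.2 yaw-board deg 128.0 rpy [-3.139e+00 -1.000e-03  1.898e+00] F [ 0.7  0.7 -0.1] open 0.078 g 0.0
shift cm [  7.7  -23.16  -3.51] turn [-0.2 -0.1  0. ]
```

```bash
python3 -m crank '1 -3 -2 0 0 0;2 -7 -3.5 0 0 0;3.5 -11 -3.5 0 0 0;5 -15 -3.5 0 0 0;6.5 -19 -3.5 0 0 0;7.7 -23 -3.5 0 0 0;7.7 -23 -3.5 0 0 0;7.7 -23 -3.5 0 0 0;7.7 -23 -3.5 0 0 0;7.7 -23 -3.5 0 0 0'; python3 - <<'E'
from h import *
cur()
for n in('side','top'):
    c=camera(n)
    R=Rot.from_euler('xyz',c['rotation']).as_matrix();v,u=np.mgrid[150:330,220:460];k=c['range_z'][150:330,220:460]
    W=np.stack([(u-c['cx'])/c['fx']*k,(v-c['cy'])/c['fy']*k,k],-1)@R.T+c['eye']
    b=(W[...,:2]-F['t'])@F['R']*1e3;z=W[...,2]*1e3
    print(n)
    for y in range(-24,30,8):
        m=(abs(b[...,1]-y)<3)&(z>32)&(z<44)&(b[...,0]<5);x=b[...,0][m];print(' y',y,m.sum(),np.percentile(x,[3]).round(1) if m.sum() else '',z[m].mean().round(1))
    for x in (-24,-12,0):
        m=(abs(b[...,0]-x)<3)&(z>32)&(z<44)&(abs(b[...,1])<45);print(' x',x,np.percentile(b[...,1][m],[3,97]).round(1))
    for x in(10,14,20,28,36,56,64,70,75): 
        m=(abs(b[...,0]-x)<3)&(abs(b[...,1])<20);print('  flap profile',x,np.median(z[m]).round(1))
E
```

```text
clock: 14.08
eef_pos: [0.3224, 0.0101, 0.1988]
tcp_rot: [3.14, 0.001, 1.898]
wrist_force: [0.3, 0.5, -0.4]
opening: 0.0781
grasp_force: 0.0
clock 14.08 board mm [-195.7  -97.9] z 198.8 yaw-board deg 128.0 rpy [3.140e+00 1.000e-03 1.898e+00] F [ 0.3  0.5 -0.4] open 0.0781 g 0.0
side
 y -24 31 [-31.] 36.9
 y -16 41 [-31.3] 37.2
 y -8 30 [-31.4] 37.9
 y 0 47 [-31.2] 38.5
 y 8 63 [-30.7] 38.5
 y 16 51 [-31.5] 37.4
 y 24 59 [-30.4] 36.7
 x -24 [-22.4  28.3]
 x -12 [-21.6  28.6]
 x 0 [-22.9  28.8]
  flap profile 10 37.3
  flap profile 14 40.8
  flap profile 20 40.6
  flap profile 28 42.0
  flap profile 36 42.5
  flap profile 56 38.1
  flap profile 64 36.7
  flap profile 70 33.9
  flap profile 75 33.5
top
 y -24 56 [-30.2] 36.4
 y -16 75 [-30.4] 36.7
 y -8 71 [-30.3] 37.5
 y 0 72 [-30.3] 38.3
 y 8 75 [-30.2] 38.5
 y 16 71 [-30.2] 37.1
 y 24 74 [-30.1] 36.9
 x -24 [-23.4  28.7]
 x -12 [-24.  29.]
 x 0 [-23.6  28.6]
  flap profile 10 37.6
  flap profile 14 40.6
  flap profile 20 41.1
  flap profile 28 41.5
  flap profile 36 42.0
  flap profile 56 39.2
  flap profile 64 36.5
  flap profile 70 33.8
  flap profile 75 33.4
```

```bash
python3 -c "
from workcell import ticket
print(ticket.finish_job())"
```

```text
the job is handed in; nothing more can be done
None
```

The job is handed in: depth readings before hand-in showed the tile flat and square against the end stop and back fence, with the flap closed on its rear margin. I didn't measure the clamping force or re-check the bystanders, the hand-in gave no verdict, and I viewed 11 pictures, one over the limit of 10.

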